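Caliper a cabinet latch and lock the reading

TASK

Take the longer of the two cabinet latches out of the wooden tray, set it down on the felt pad and let go so that you can take it again by its ends, and stand it on the bed of the measuring caliper, centred between the jaws, its long sides facing them. Then slide the moving jaw shut until it presses the latch against the sprung anvil with a light measuring force of about 5 N, never more than 14 N, and leave it so. Last, throw the lock lever past its click into the notch at the far mark, and leave the shorter latch where it is.

Things in the scene. Friction and masses are not known exactly. Their poses are not given: they have to be found in the camera images.
- latch_long: the longer steel latch with a brass bolt nose on one end: a block 58 mm long (x, nose at +x included), 24 wide (y), 30 high (z), about 0.12 kg; origin at the centre of its underside. It starts in either place of the tray, across between the rails, whose inner faces are 2 mm from its ends and rise 4 mm above its top: there it can be gripped only by its long sides.
- latch_short: the shorter latch, 42 mm long, otherwise alike; lies in the tray's other place. Leave it there.
- tray: dark wooden tray fixed to the counter, 82 mm (x) by 170 mm (y), floor 6 mm thick, a rail 10 mm wide and 40 mm high (from the counter) along each long edge (centred at x = +-36 mm), open at the y ends; origin under its centre. The latches lie at y = +40 and -40 mm in its frame, lengths along its x.
- pad: grey felt pad fixed to the counter, 110 mm square, 3 mm thick, origin under its centre: the clear place to set the latch down and change the grip.
- caliper: caliper stand fixed to the counter: grey base plate 110 mm (x) by 270 mm (y from -105 to +165), its top, the bed, 15 mm above the counter; origin on the counter. The jaws act along its y: sprung anvil at -y, moving jaw at +y. The latch goes between them, its length along x, at x = 0 to within 9 mm. Its ends stick out 9 mm past the jaws; beside its sides no finger fits.
- bed (a point): point on the bed at x = 0, y = -30 mm of the caliper frame. The anvil is a steel plate 40 mm wide (x), 36 mm high above the bed; its resting face, looking to +y, is somewhere from y = -55 to -47 mm of the caliper frame, set differently every time and not reported. It gives way against a spring of 3 N per mm, 6 mm to its stop; on letting go the force eases by 1 to 2 N (bed friction).
- jaw: moving jaw: steel plate 40 mm wide (x), 12 thick, 36 high above the bed; origin at the foot of its contact face, centred; axes as the caliper's. The face looks to -y; it starts at y = -9 to -15 mm in the caliper frame, slides from -9 (open) to -39 mm, with a steady friction of 9 N, and stays where it is left, pressing with up to 9 N. Behind it a carriage, 16 mm high, runs to 90 mm from the face.
- tab_top (a point): centre of the top of the jaw's upright tab, the thing to pinch or push to slide the jaw: 24 mm (x) by 12 mm (y), its top 73 mm above the counter, standing 42 mm up from the carriage, 62 mm behind the contact face.
- lock (a joint): lock lever angle (rad), from stop 0 to stop 1.15; starts at 0 to 0.4. Pivot: vertical, at x = 0, y = 130 mm of the caliper frame; clockwise from above as it grows; handle at (70 sin a, 130 + 70 cos a) mm, a = angle - 0.575. A spring detent resists from 0.62 to 0.85 (a few N), then snaps it on into the notch, 1.08 to 1.15, marked by the broad white bar. It does not alter the jaw's friction.
- lever_top (a point): centre of the top of the lever's aluminium upright handle: round, 14 mm across, top 72 mm above the counter; the lever's arm below it is at 30 to 38 mm.
Mind the look-alikes: they are no part of the job. What is shaped like the latch_long but black or red is not meant.

How it is judged:
On the way, in this order (a step that is already met when the one before it is completed fails the run):
1. the long latch rests upright on the felt pad, let go (x of latch_long in the frame of pad between -0.055 and 0.055 m and y of latch_long in the frame of pad between -0.055 and 0.055 m and height (world z) of latch_long below 0.006 m and angle between latch_long's own z axis and vertical below 0.1 rad and contact force between latch_long and the fingers below 0.1 N and linear speed of latch_long below 0.02 m/s), for 0.2 s.
2. the long latch stands on the caliper's bed between the jaws, let go (x of latch_long in the frame of caliper between -0.009 and 0.009 m and z of latch_long in the frame of caliper between 0.012 and 0.018 m and y of latch_long in the frame of jaw between -0.035 and -0.01 m and angle between latch_long's own z axis and vertical below 0.1 rad and angle between the x axis of latch_long and the x axis of caliper, either way round below 0.3 rad and contact force between latch_long and the fingers below 0.1 N and linear speed of latch_long below 0.02 m/s), for 0.2 s.
3. the jaw presses the latch with 2 to 9.5 N (contact force between latch_long and jaw between 2 and 9.5 N and contact force between latch_long and the fingers below 0.1 N), for 0.3 s.
4. the lock lever is in its notch (value of joint lock above 1.05 rad), for 0.2 s.
At the end, for the whole second after the job is handed in: Long latch on the caliper bed (within 3 mm, upright to 0.1 rad), centred along x to 9 mm, long sides to the jaws (0.3 rad), at rest, not held; the jaw presses it with 2 to 9.5 N; lock lever in its notch (above 1.05 rad); short latch within 20 mm of its start (all of step 3 and x of latch_long in the frame of caliper between -0.009 and 0.009 m and z of latch_long in the frame of caliper between 0.012 and 0.018 m and y of latch_long in the frame of jaw between -0.035 and -0.01 m and angle between latch_long's own z axis and vertical below 0.1 rad and angle between the x axis of latch_long and the x axis of caliper, either way round below 0.3 rad and linear speed of latch_long below 0.02 m/s and value of joint lock above 1.05 rad and distance of latch_short from where it was at the start of the episode below 0.02 m); the robot touches nothing.
It fails at once if the jaw presses the latch with more than 14 N (contact force between latch_long and jaw above 14 N).
It fails at once if the short latch is taken out of its place or knocked over (distance of latch_short from where it was at the start of the episode above 0.02 m or angle between latch_short's own z axis and vertical above 0.5 rad).
It also fails if it takes over 72 s, if anything falls off the work surface, if the arm or the gripper's body presses on something with over 40 N, if the wrist force passes 120 N, or if a joint passes its speed limit or range.

ROBOT

A 6-joint arm with a two-finger parallel gripper is mounted at the origin on the work surface. World frame = base frame: x ahead of the robot, y to its left, z up, the work surface at z = 0. Lengths are in m, angles in rad, forces in N, time in s.
With the tool pointing down it reaches from about 0.375 to 0.975 m from the base axis. Payload 3.8 kg.
Tool frame: the origin (TCP) lies midway between the tips of the shut fingers; the grasp point (between the pads) lies 19 mm behind it; z points along the fingers, y is the line along which they close (so a half turn about z gives the same grasp; the last joint's range is limited). The gripper opens to 88 mm and grips with 3 to 60 N. Pads are 18 mm wide; open, the fingers measure 123 mm over their backs; the gripper's body (75 mm by 187 mm) begins 45 mm behind the grasp point.
Start: joints at [1.134, 0.264, 1.604, -0, 1.274, -0.037], TCP at [0.263, 0.622, 0.239] pointing down, gripper open.
Joint ranges: [-2.63, 2.63], [-0.94, 2.18], [0.31, 2.57], [-1.31, 4.45], [0, 2.66], [-2.55, 2.55]. Speed limits (rad/s): [2.57, 2.57, 3.14, 3.14, 3.14, 3.14].

INTERFACE

Orientations are given as a rotation vector (axis times angle).
In Python, from cell import manip, inverse_kinematics, cams, order gives the robot as it stands. Calls block until the motion is done:
- manip.move_pose(position, orientation): joint-space move of the TCP to a pose.
- manip.move_linear(position, rate=0.15, rot=None): straight line of the TCP; rot=None keeps the orientation; rate is the mean speed in m/s.
- manip.set_joints(angles): joint-space move.
- manip.set_gripper(opening, force=None): finger opening in m; force is the grip in N (None keeps the last); returns when the fingers have stopped.
- manip.dwell(seconds).
- inverse_kinematics(position, orientation): joint angles nearest the present ones, or None.
- manip.state(): the state.
- cams.capture(name): name is "scene" or "top" or "wrist"; returns a dict with "image" (420x560x3 uint8, blue, green, red), "z_map" (420x560 float32, m along the optical axis (not along the pixel's ray), 0 where there is no reading), "intrinsics" (3x3 intrinsics, pixels), "position" and "orientation" of the camera in the world; the wrist camera has in their place "T_tool_cam" (4x4, takes a point from camera to tool coordinates, whose origin is the TCP and whose axes are the flange's). Camera axes: x right, y down, z forward; pixel columns grow to the right and rows downward; lengths in m; the calibration is good to about 2 mm. A picture is of the moment at which its call begins: read the wrist's pose just before it.
A pose or a line that the arm cannot do raises manip.IKError and nothing moves.
- order.close_job(): hands the job in; it is judged then, once.
The state is a dict: "clock": time; "joint_pos": joint angles; "joint_velocities": joint speeds; "tau": joint torques, N m; "tool_pos": TCP position; "tcp_rot": TCP orientation; "contact_force": force on the tool from outside, world axes, zero at the start; "moment": the same for the moment, N m; "gripper_width": finger opening in m; "grasp_force": force on a finger pad.
Only numpy, scipy, OpenCV 4.12 (cv2) and the standard library are available. Lean on these libraries where they do the work, as an engineer would, in place of code of your own. Each camera call takes 0.05 s, during which the arm holds its last target. There are 200 camera calls.

## Working session

There is one attempt and no reset: what is moved stays moved. The work goes in short steps, each a Python script; the robot and the scene stay as the last script left them, time stands still between calls to the robot, and variables do not carry over. Pictures are saved under pics/ and viewed, at most 13 in all, crops included, and the job is handed in when it is done.

```bash
ls; mkdir -p pics; cat > h.py <<'E'
import numpy as np, cv2
from scipy.spatial.transform import Rotation as R
from cell import manip, inverse_kinematics, cams, order
def Rm(o):
    o=np.array(o,float)
    return o if o.shape==(3,3) else (R.from_rotvec(o).as_matrix() if o.size==3 else R.from_quat(o).as_matrix())
def cloud(c,T=None):
    z=c["z_map"];K=np.array(c["intrinsics"]);v,u=np.mgrid[:z.shape[0],:z.shape[1]]
    p=np.stack([(u-K[0,2])/K[0,0]*z,(v-K[1,2])/K[1,1]*z,z],-1)
    if T is None: w=p@Rm(c["orientation"]).T+np.array(c["position"])
    else: w=p@T[:3,:3].T+T[:3,3]
    w[z==0]=np.nan
    return w
def wristT(s,c):
    T=np.eye(4);T[:3,:3]=Rm(s["tcp_rot"]);T[:3,3]=s["tool_pos"]
    return T@np.array(c["T_tool_cam"])
E
python3 - <<'E'
from h import *
s=manip.state();print(s)
for n in("scene","top"):
    c=cams.capture(n);cv2.imwrite(f"pics/{n}0.png",c["image"]);np.save(f"{n}0.npy",cloud(c));print(n,c["position"],c["orientation"],c["intrinsics"])
E
```

```text
pics
{'clock': 0.0, 'joint_pos': array([ 1.13411343e+00,  2.64748368e-01,  1.60537812e+00, -2.24848043e-05,
        1.27366922e+00, -3.69070321e-02]), 'joint_velocities': array([-4.51457263e-04, -4.68339947e-05,  3.16169523e-04, -8.46578424e-04,
        4.65343098e-04, -2.26523181e-04]), 'tau': array([ 8.66722021e-04, -5.02106273e+01, -3.56884146e+01,  7.28178956e-02,
        2.92471825e-02, -1.90446144e-04]), 'tool_pos': array([0.26243198, 0.62112932, 0.23738898]), 'tcp_rot': array([-0.62368406, -3.07855413,  0.00337138]), 'contact_force': array([ 0.03882452, -0.03181404,  0.21299376]), 'moment': array([ 0.06173862,  0.00732962, -0.01231316]), 'grasp_force': 0.0, 'gripper_width': 0.08787220078678433}
scene [0.97426333 0.56763322 0.84642174] [-0.87053455 -2.51453521  1.08145743] [[467.21771806   0.         271.2404465 ]
 [  0.         467.21771806 199.53065153]
 [  0.           0.           1.        ]]
top [ 0.40428652 -0.04708524  0.946306  ] [-2.18159146  2.2151138  -0.09319402] [[424.59412725   0.         280.06992467]
 [  0.         424.59412725 205.7266618 ]
 [  0.           0.           1.        ]]
```

View pics/top0.png

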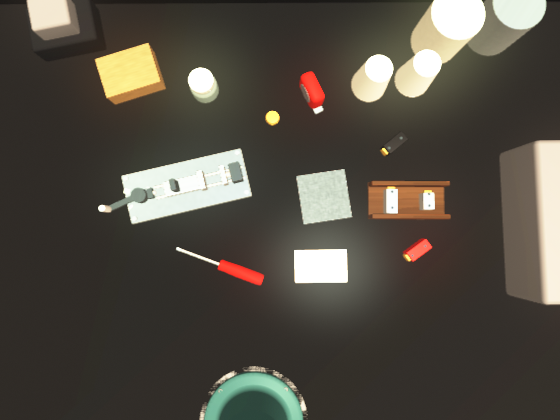

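View pics/scene0.png

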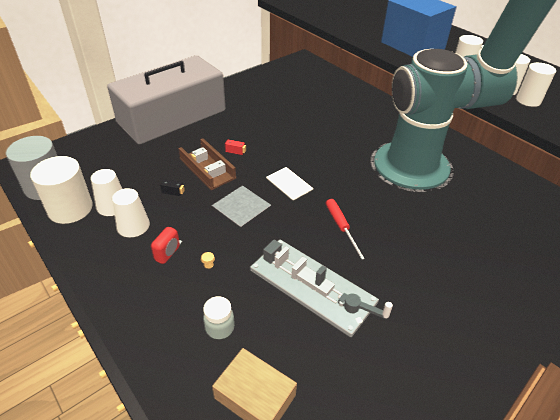

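The top view shows the long latch in the tray at (392,200) and the short one at (429,200). Two look-alikes lie outside the tray: a black one at (395,143) and a red one at (418,250). The pad is at (324,196) and the caliper at (187,186), with the anvil at (235,172), the tab at (173,185) and the lever handle at (105,209). I choose (392,200) and will check it in a close crop.

```bash
python3 - <<'E'
from h import *
w=np.load("top0.npy")
for n,(u,v) in dict(long=(392,200),short=(429,200),pad=(324,196),base=(130,190),anvil=(235,172),jaw=(198,182),tab=(173,185),lever=(105,209),railL=(372,217)).items():
    print(n,np.nanmedian(w[v-1:v+2,u-1:u+2].reshape(-1,3),0).round(4))
im=cv2.imread("pics/top0.png")
a=cv2.resize(im[165:235,350:470],None,fx=6,fy=6,interpolation=cv2.INTER_CUBIC)
cv2.imwrite("pics/tray_crop.png",a)
# pad & tray & base rect from height
z=w[...,2]
def rect(m):
    p=w[m][:,:2].astype(np.float32); r=cv2.minAreaRect(p); return r
def region(x0,y0,x1,y1):
    m=np.zeros(z.shape,bool);m[y0:y1,x0:x1]=1;return m
print("base",rect(region(115,145,255,225)&(z>.012)&(z<.018)))
print("tray",rect(region(360,175,460,225)&(z>.004)))
m=region(290,160,360,230)&(cv2.cvtColor(im,cv2.COLOR_BGR2GRAY)>70)
print("pad",rect(m),np.nanmedian(z[m]))
E
```

```text
long [ 0.4718 -0.3082  0.0364]
short [ 0.4706 -0.3888  0.0362]
pad [ 0.4854 -0.1651  0.0024]
base [0.5036 0.261  0.0158]
anvil [0.5349 0.0285 0.0521]
jaw [0.5166 0.1104 0.0315]
tab [0.5063 0.1542 0.0735]
lever [0.4593 0.2955 0.0691]
railL [ 0.4355 -0.2638  0.0346]
base ((0.5125020742416382, 0.1386841982603073), (0.11007493734359741, 0.27015331387519836), 12.451306343078613)
tray ((0.4749869704246521, -0.35622090101242065), (0.1086525097489357, 0.2255377620458603), 1.0450711250305176)
pad ((0.47920024394989014, -0.16660326719284058), (0.15497028827667236, 0.13504986464977264), 89.09671020507812) 0.002473257169912424
```

View pics/tray_crop.png

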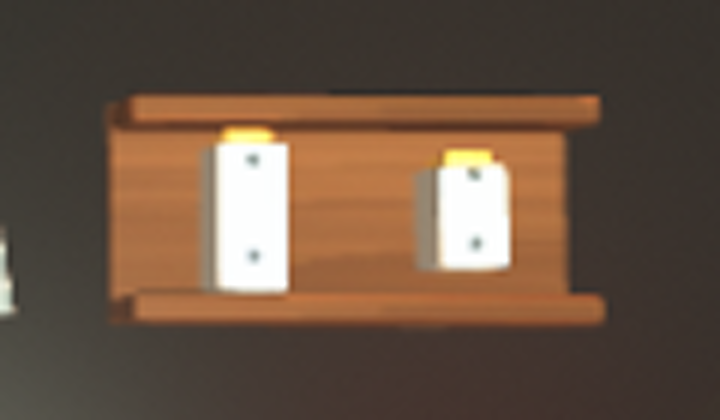

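The crop shows the left latch, at about (250,215), clearly longer than the right one at (475,215). Both are white steel with a brass nose toward +x, so the left one is the target. Next come close views from the wrist camera.

```bash
cat >> h.py <<'E'
def down(yaw):
    "tool down, tool y along world direction yaw"
    c=[]
    for k in(0,np.pi):
        d=np.array([np.cos(yaw+k),np.sin(yaw+k),0]);zz=np.array([0,0,-1.])
        c.append(R.from_matrix(np.stack([np.cross(d,zz),d,zz],1)).as_rotvec())
    return c
def pick(pos,yaw):
    b=[(abs(q[5]),o) for o in down(yaw) for q in [inverse_kinematics(pos,o)] if q is not None]
    return min(b,key=lambda t:t[0])[1]
def look(name):
    s=manip.state();c=cams.capture("wrist");w=cloud(c,wristT(s,c))
    cv2.imwrite(f"pics/{name}.png",c["image"]);np.save(f"{name}.npy",w);return c,w
E
python3 - <<'E'
from h import *
y=np.radians(12.45)
p=[0.51,0.12,0.33];manip.move_pose(p,pick(p,y));c,w=look("wcal")
print(c["T_tool_cam"])
p=[0.472,-0.30,0.28];manip.move_pose(p,pick(p,np.pi/2));look("wtray")
print(manip.state()["clock"],manip.state()["joint_pos"])
a=cv2.imread("pics/wcal.png");b=cv2.imread("pics/wtray.png")
E
```

```text
[[-1.29933741e-03 -9.53158579e-01 -3.02468237e-01  7.82007848e-02]
 [ 9.99999136e-01 -1.17757019e-03 -5.84937988e-04  2.80201711e-04]
 [ 2.01361082e-04 -3.02468736e-01  9.53159285e-01 -1.45635934e-01]
 [ 0.00000000e+00  0.00000000e+00  0.00000000e+00  1.00000000e+00]]
3.8083 [-6.08981698e-01  2.11466341e-02  1.80281140e+00  4.31732426e-04
  1.31730914e+00  9.59763148e-01]
```

View pics/wcal.png

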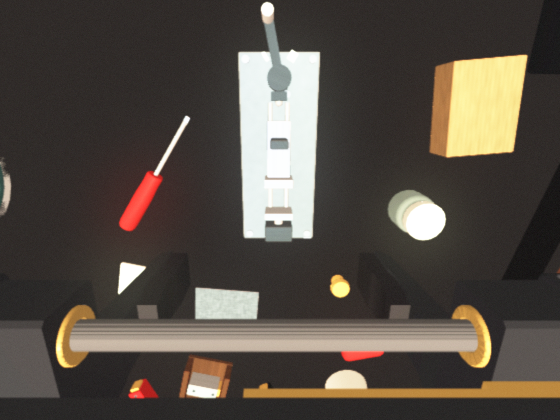

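View pics/wtray.png

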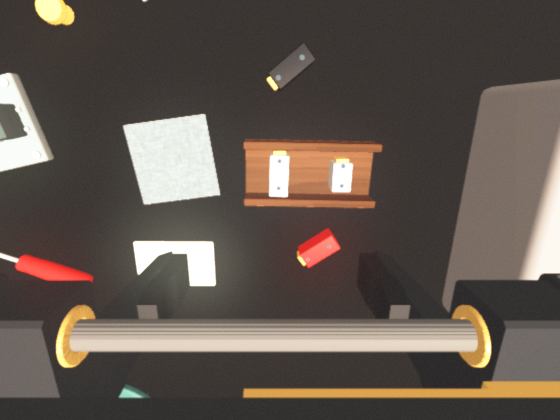

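The wrist view shows the caliper base at (278,145), the lever handle at (267,10), the tab at (279,143), the jaw plate at (278,182) and the anvil plate at (278,213). In the tray view the long latch is at (279,174), the short one at (341,176) and the pad at (172,160). I'll extract the numbers from the depth.

```bash
python3 - <<'E'
from h import *
w=np.load("wcal.npy");z=w[...,2]
def region(x0,y0,x1,y1):
    m=np.zeros(z.shape,bool);m[y0:y1,x0:x1]=1;return m
m=region(220,40,330,250)&(z>.011)&(z<.019)
r=cv2.minAreaRect(w[m][:,:2].astype(np.float32));print("base",r)
a=np.radians(r[2]);X=np.array([np.cos(a),np.sin(a)]);
if r[1][0]>r[1][1]: X=np.array([-np.sin(a),np.cos(a)])
X*=np.sign(X[0]);Y=np.array([-X[1],X[0]]);O=np.array(r[0])-.03*Y
print("O",O,"yaw",np.degrees(np.arctan2(X[1],X[0])))
loc=np.stack([(w[...,:2]-O)@X,(w[...,:2]-O)@Y],-1)
M=region(220,0,330,250)
for nm,zz,in (("z51",(.046,.056)),("z73",(.066,.08)),("carr31",(.027,.035))):
    s=M&(z>zz[0])&(z<zz[1]);q=loc[s]*1e3
    h,e=np.histogram(q[:,1],np.arange(-110,215,3));print(nm,np.median(z[s]),{int(e[i]):(int(h[i]),int(np.median(q[(q[:,1]>=e[i])&(q[:,1]<e[i+1]),0]))) for i in range(len(h)) if h[i]})
# column heights
print("centre profile x=-8..8")
s=M&(abs(loc[...,0]+0.0)<.012)
for k in range(-75,-0,2):
    t=s&(loc[...,1]*1e3>=k)&(loc[...,1]*1e3<k+2)
    if t.any(): print(k,(z[t]*1e3).min().round(),np.median(z[t]*1e3).round(),(z[t]*1e3).max().round(),end=' | ')
print()
w=np.load("wtray.npy");z=w[...,2];im=cv2.imread("pics/wtray.png")
for n,b in (("long",(262,145,295,202)),("short",(325,150,358,198))):
    s=region(*b)&(z>.033)&(z<.039);s&=im.min(2)>120
    print(n,cv2.minAreaRect(w[s][:,:2].astype(np.float32)),np.median(w[s],0),s.sum())
    s2=region(*b)&(z>.033)&(z<.0385);p=w[s2];print(p.min(0),p.max(0))
s=region(235,130,390,215)&(z>.037)&(z<.045);print("rails",cv2.minAreaRect(w[s][:,:2].astype(np.float32)))
s=region(115,105,225,210)&(im.max(2)>70);print("pad",cv2.minAreaRect(w[s][:,:2].astype(np.float32)),np.median(z[s]))
E
```

```text
base ((0.5132175087928772, 0.14231380820274353), (0.10997746884822845, 0.2697192430496216), 12.439273834228516)
O [0.51967965 0.11301806] yaw 12.439273834228517
z51 0.050222673099624526 {-95: (45, 0), -92: (52, 0), -89: (46, 0), -86: (55, 0), -83: (50, 0), -80: (58, 0), -77: (54, 0), -74: (58, 0), -62: (52, 0), -59: (59, 0), -56: (52, 0), -53: (36, 0), -17: (1, 19), -14: (63, 0), -11: (69, -1), -8: (62, 1), -5: (65, -1), 49: (1, -12), 52: (15, 0), 190: (20, -14), 193: (5, -9), 196: (1, -21)}
z73 0.07189064108906892 {40: (34, 0), 43: (38, 0), 46: (57, 0), 49: (38, 0), 52: (17, 0), 190: (24, -14), 193: (37, -13), 196: (39, -14), 199: (35, -13), 202: (7, -14)}
carr31 0.03043259007137472 {-74: (31, -6), -53: (36, 0), -5: (45, 0), -2: (48, -1), 1: (45, 0), 4: (44, 0), 7: (44, 0), 10: (44, 0), 13: (44, 0), 16: (44, 0), 19: (44, 0), 22: (43, 0), 25: (53, 0), 28: (55, -1), 31: (48, 1), 34: (30, 0), 37: (9, -12), 40: (8, 0), 43: (8, 0), 46: (12, 0), 49: (12, 0), 52: (46, 0), 55: (45, 0), 58: (53, 0), 61: (62, 0), 64: (45, 0), 67: (46, 0), 70: (55, 0), 73: (37, 0), 97: (3, 0), 100: (34, 0), 10
[... 787 characters left out ...]
52.0 | -7 49.0 50.0 53.0 | -5 32.0 47.0 52.0 | -3 29.0 34.0 48.0 | -1 29.0 30.0 31.0 | 
long ((0.47206911444664, -0.30648988485336304), (0.02398831956088543, 0.05301092937588692), 88.25203704833984) [ 0.47349353 -0.30658915  0.03563726] 778
[ 0.44002474 -0.32633088  0.03301214] [ 0.51113048 -0.28485073  0.03847104]
short ((0.4705564081668854, -0.38669413328170776), (0.024087022989988327, 0.036664869636297226), 89.5489273071289) [ 0.47094024 -0.38640176  0.03544106] 543
[ 0.45224286 -0.39970435  0.03315989] [ 0.50511839 -0.3652744   0.03834426]
rails ((0.47345852851867676, -0.3469572365283966), (0.16946305334568024, 0.08210279047489166), 88.7792739868164)
pad ((nan, nan), (0.0, 0.0), 0.0) nan
```

```bash
python3 - <<'E'
from h import *
yaw=np.radians(88.8)
p=[.4735,-.3068,.10];o=pick(p,yaw)
manip.set_gripper(.046);manip.move_pose(p,o)
manip.move_linear([p[0],p[1],.013],.1);print(manip.state()["contact_force"])
manip.set_gripper(0.0,20);s=manip.state();print(s["gripper_width"],s["grasp_force"],s["tool_pos"])
manip.move_linear([p[0],p[1],.10],.12);s=manip.state();print(s["gripper_width"],s["grasp_force"],s["contact_force"])
P=[.485,-.165,.10];manip.move_linear(P,.25)
manip.move_linear([P[0],P[1],.02],.15)
f0=manip.state()["contact_force"][2]
z=.013
while z>.0085:
    manip.move_linear([P[0],P[1],z],.03);f=manip.state()["contact_force"][2]-f0;print(round(z,4),round(f,2))
    if abs(f)>2: break
    z-=.0007
s=manip.state();print("placed",s["tool_pos"],s["clock"])
manip.set_gripper(.046);manip.dwell(.2);manip.move_linear([P[0],P[1],.10],.15)
print(manip.state()["clock"])
E
```

```text
[-0.85526994  0.37538218  0.1303718 ]
0.023932593466859383 20.000123216304928 [ 0.47381103 -0.30692286  0.01355289]
0.02365160516530873 20.000047660432756 [ 0.0243199  -0.77156433 -1.86345356]
0.013 -0.26
0.0123 -0.4
0.0116 0.06
0.0109 -0.37
0.0102 4.46
placed [ 0.4851043  -0.16505237  0.0105352 ] 10.45
11.9083
```

```bash
python3 - <<'E'
from h import *
y=np.radians(12.44)
p=[.475,-.125,.33];manip.move_pose(p,pick(p,y));c,w=look("wpad")
z=w[...,2];im=c["image"]
s=(z>.029)&(z<.037)&(abs(w[...,0]-.485)<.04)&(abs(w[...,1]+.165)<.03)&(im.min(2)>110)
print("latch seen",cv2.minAreaRect(w[s][:,:2].astype(np.float32)),np.median(w[s],0),s.sum())
s=(abs(w[...,0]-.485)<.08)&(abs(w[...,1]+.165)<.08)&(im.max(2)>55);print("pad~",np.nanmedian(w[s],0))
print(manip.state()["clock"])
v,u=np.argwhere((abs(w[...,0]-.485)<.08)&(abs(w[...,1]+.165)<.08)).mean(0).astype(int);print(u,v)
cv2.imwrite("pics/wpad_crop.png",cv2.resize(im[max(0,v-70):v+70,max(0,u-90):u+90],None,fx=4,fy=4,interpolation=cv2.INTER_CUBIC))
E
```

```text
latch seen ((0.48321664333343506, -0.164508655667305), (0.02422924153506756, 0.05268976092338562), 88.575439453125) [ 0.48293169 -0.16389667  0.03240388] 579
pad~ [ 0.47108703 -0.10509322  0.41045181]
13.4917
275 329
```

View pics/wpad_crop.png

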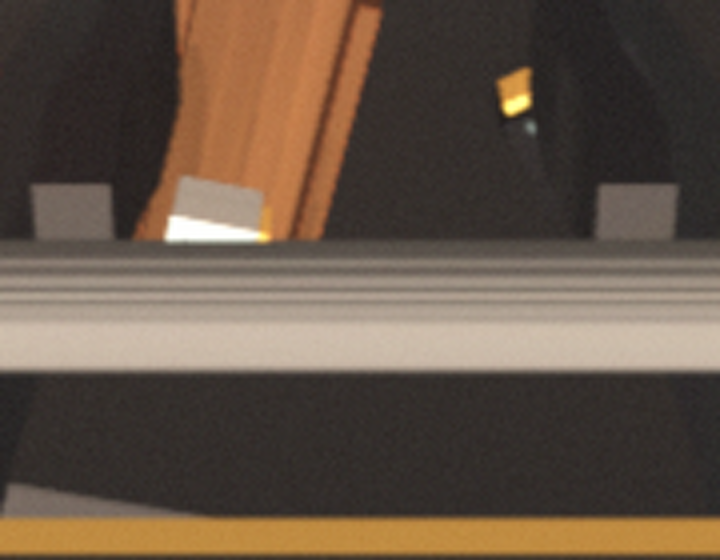

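The crop missed the pad and shows only the gripper and the tray's short latch. The depth fit still found the latch at y = -0.1645, within 0.6 mm of where I put it, so the wrist calibration is good. Now I regrasp by the ends and place it.

```bash
cat >> h.py <<'E'
CY=np.radians(12.44);O=np.array([.5197,.1125])
X=np.array([np.cos(CY),np.sin(CY)]);Y=np.array([-X[1],X[0]])
def W(x,y,z): return [*(O+x*X+y*Y),z]
E
python3 - <<'E'
from h import *
p=[.484,-.1651,.10];o=pick(p,np.radians(-1.3))
manip.set_gripper(.082);manip.move_pose(p,o)
manip.move_linear([p[0],p[1],.0075],.1)
print(manip.state()["contact_force"]);manip.set_gripper(0.0,25);s=manip.state();print(s["gripper_width"],s["grasp_force"],s["tool_pos"])
manip.move_linear([p[0],p[1],.13],.15);s=manip.state();print(s["gripper_width"],s["grasp_force"])
q=W(0,-.0335,.13);o=pick(q,CY);manip.move_pose(q,o)
s=manip.state();print(s["joint_pos"],s["clock"])
c,w=look("hold")
E
```

```text
[-0.18660463  0.03478865 -0.35100621]
0.057911411300685965 24.99937294051051 [ 0.48442032 -0.16524368  0.007961  ]
0.05745353987150566 24.99958612024784
[ 1.02728429e-01  9.22541471e-02  2.01787281e+00 -7.58930487e-04
  1.03270894e+00 -1.13851655e-01] 18.6
```

View pics/hold.png

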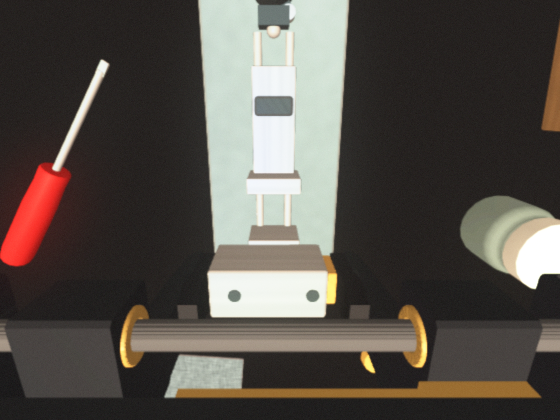

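The latch hangs level between the fingers at (268,280), square to the jaw plate at (273,182). I'll cross-check the jaw's position in this closer view and then lower the latch.

```bash
python3 - <<'E'
from h import *
w=np.load("hold.npy");z=w[...,2];l=np.stack([(w[...,:2]-O)@X,(w[...,:2]-O)@Y],-1)*1e3
v=np.mgrid[:420,:560][0]
s=(z>.046)&(z<.056)&(abs(l[...,0])<25)&(l[...,1]<10)&(l[...,1]>-30)&(v<240);q=l[s];print("jaw top y",np.percentile(q[:,1],[1,5,50,95,99]),"x",np.percentile(q[:,0],[1,50,99]))
s=(z>.068)&(z<.078)&(abs(l[...,0])<20)&(l[...,1]>30)&(l[...,1]<70);q=l[s];print("tab",np.percentile(q[:,1],[1,5,50,95,99]),np.median(q[:,0]),np.median(z[s]))
s=(z>.012)&(z<.018)&(v<220)&(l[...,1]>-20);q=l[s];print("base x",np.percentile(q[:,0],[.5,99.5]))
yj=np.percentile(l[(z>.046)&(z<.056)&(abs(l[...,0])<25)&(l[...,1]<10)&(l[...,1]>-30)&(v<240)][:,1],2)
yt=(yj-52)/2;print("place y",yt)
assert -37<yt<-30
yt/=1e3
manip.move_linear(W(0,yt,.06),.15)
manip.move_linear(W(0,yt,.026),.1)
f0=manip.state()["contact_force"].copy();print(f0)
h=.0225
while h>.0165:
    manip.move_linear(W(0,yt,h),.03);f=manip.state()["contact_force"]-f0;print(round(h,4),f.round(2))
    if np.linalg.norm(f)>2: break
    h-=.0007
s=manip.state();print(s["tool_pos"],s["clock"])
E
```

```text
jaw top y [-14.37127701 -14.06458908  -8.06036821  -2.90289436  -2.72451181] x [-19.65546889   0.1696866   19.31744023]
tab [41.42133392 42.01887253 47.30774096 52.01918112 52.56860689] 0.1770055174804943 0.07248240298112126
base x [-181.07138409  225.62660934]
place y -33.15798786833451
[ 0.01536664  0.98421009 -1.73538595]
0.0225 [ 0.82 -1.2   0.54]
0.0218 [-0.28 -0.55 -0.44]
0.0211 [-0.34 -1.7   0.47]
0.0204 [-0.25 -0.5   0.21]
0.0197 [-1.   -0.54  3.06]
[0.52696568 0.08012428 0.01995757] 21.025
```

```bash
python3 - <<'E'
from h import *
yt=-.0332
manip.set_gripper(.070);manip.dwell(.25)
manip.move_linear(W(0,yt,.13),.15)
c,w=look("set")
z=w[...,2];l=np.stack([(w[...,:2]-O)@X,(w[...,:2]-O)@Y],-1)*1e3
s=(z>.040)&(z<.0475)&(abs(l[...,0])<35)&(l[...,1]>-52)&(l[...,1]<-16);q=l[s].astype(np.float32);print(cv2.minAreaRect(q),np.median(q,0),np.median(z[s]))
manip.set_gripper(0.0,10)
p=W(0,.074,.13);manip.move_pose(p,pick(p,CY));manip.move_linear(W(0,.074,.05),.12);manip.dwell(.3)
s=manip.state();print(s["clock"],s["contact_force"],s["gripper_width"])
E
```

```text
((0.2922477722167969, -36.35393524169922), (31.486736297607422, 57.62668228149414), 89.64458465576172) [ -1.645587 -32.358677] 0.04447899991511768
25.2917 [ 0.59326967 -0.21858142 -0.11994184] 0.0003575141433601542
```

View pics/set.png

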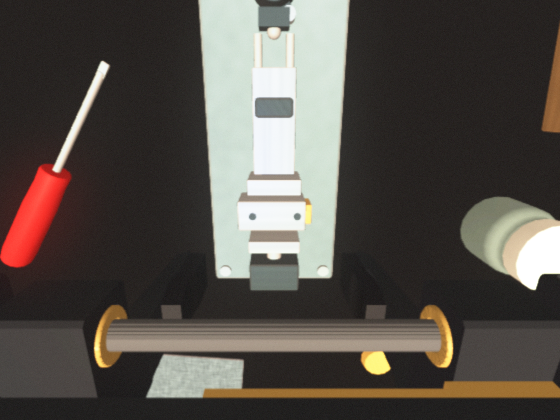

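The latch stands square between the jaw plate at (274,183) and the anvil at (274,243), at (272,212), with no tilt. Now I push the jaw gently.

```bash
cat > push.py <<'E'
from h import *
import sys
y0,y1,step,lim=[float(a) for a in sys.argv[1:5]]
def rd():
    a=[]
    for _ in range(4): a.append(manip.state()["contact_force"][:2]@Y);manip.dwell(.012)
    return np.mean(a)
y=y0
while y>=y1:
    manip.move_linear(W(0,y,.05),.02);f=rd();s=manip.state()
    print(f"{y*1e3:.2f} tcp {(s['tool_pos'][:2]-O)@Y*1e3:.2f} F {f:.2f}",end=' | ')
    if f>lim: break
    y-=step
print(s["clock"])
E
python3 push.py .069 .0545 .0015 12.0
```

```text
69.00 tcp 68.90 F 0.08 | 67.50 tcp 67.48 F 0.36 | 66.00 tcp 65.96 F 0.42 | 64.50 tcp 64.44 F 0.14 | 63.00 tcp 63.67 F 4.48 | 61.50 tcp 62.63 F 7.32 | 60.00 tcp 61.33 F 7.82 | 58.50 tcp 59.90 F 7.88 | 57.00 tcp 58.39 F 8.41 | 55.50 tcp 57.04 F 8.75 | 28.275
```

```bash
python3 push.py .0545 .0515 .001 10.3; python3 push.py .051 .046 .0005 10.6
```

```text
54.50 tcp 56.20 F 9.44 | 53.50 tcp 55.25 F 10.11 | 52.50 tcp 54.25 F 9.71 | 51.50 tcp 53.26 F 9.76 | 29.4083
51.00 tcp 52.82 F 9.53 | 50.50 tcp 52.33 F 9.97 | 50.00 tcp 51.85 F 9.85 | 49.50 tcp 51.33 F 9.40 | 49.00 tcp 50.84 F 9.72 | 48.50 tcp 50.45 F 9.57 | 48.00 tcp 50.15 F 11.06 | 31.3917
```

```bash
python3 push.py .0475 .0435 .0005 14.6
```

```text
47.50 tcp 49.86 F 12.24 | 47.00 tcp 49.59 F 12.99 | 46.50 tcp 49.30 F 13.92 | 46.00 tcp 49.00 F 14.71 | 32.525
```

```bash
python3 - <<'E'
from h import *
manip.move_linear(W(0,.052,.05),.03);manip.move_linear(W(0,.066,.05),.1);manip.move_linear(W(0,.068,.15),.2)
c,w=look("shut")
p=W(-.05,.196,.15);manip.move_pose(p,pick(p,CY));manip.move_linear(W(-.05,.196,.047),.15)
manip.dwell(.1);f0=manip.state()["contact_force"][:2].copy()
for a in np.arange(-.25,.47,.06):
    manip.move_linear(W(.07*np.sin(a)-.0245,.13+.07*np.cos(a),.047),.06)
    s=manip.state();f=s["contact_force"][:2]-f0
    print(f"{a+.575:.2f} Fx {f@X:.2f} Fy {f@Y:.2f}",end=' | ')
print(s["clock"])
E
```

```text
0.32 Fx 0.71 Fy -0.23 | 0.38 Fx -0.09 Fy 0.29 | 0.44 Fx -0.12 Fy -0.23 | 0.50 Fx 0.88 Fy 0.70 | 0.56 Fx -0.11 Fy 0.79 | 0.62 Fx -0.79 Fy 0.04 | 0.68 Fx 0.17 Fy 0.69 | 0.74 Fx -0.57 Fy 0.78 | 0.80 Fx -0.29 Fy -0.35 | 0.86 Fx 0.20 Fy 0.16 | 0.92 Fx 0.33 Fy 0.72 | 0.98 Fx 0.15 Fy 0.21 | 38.45
```

No clear force was felt, so I'll look.

```bash
python3 - <<'E'
from h import *
c=cams.capture("scene");im=c["image"]
a=cv2.resize(im[230:350,240:400],None,fx=5,fy=5,interpolation=cv2.INTER_CUBIC)
cv2.imwrite("pics/lev.png",a);print(manip.state()["clock"])
E
```

```text
38.5
```

View pics/lev.png

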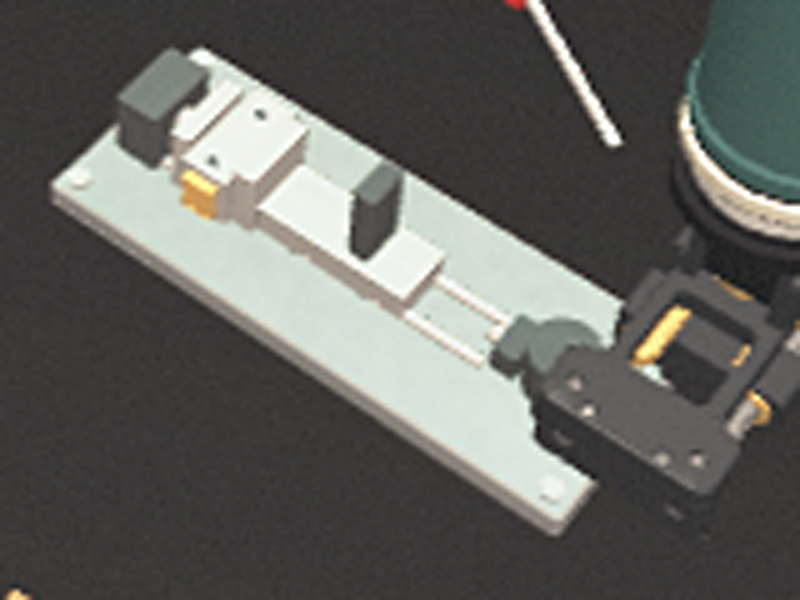

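The latch is clamped between the jaws, with the tab at (375,210), but the gripper hides the handle. I'll locate it with the wrist depth.

```bash
python3 - <<'E'
from h import *
c,w=look("lev2");z=w[...,2];l=np.stack([(w[...,:2]-O)@X,(w[...,:2]-O)@Y],-1)*1e3
def hd():
    pass
s=(z>.066)&(z<.077)&(abs(l[...,0])<70)&(l[...,1]>165)&(l[...,1]<215)
q=l[s];print(len(q),np.percentile(q,[2,50,98],axis=0) if len(q) else 0)
s=(z>.028)&(z<.040)&(abs(l[...,0])<70)&(l[...,1]>140)&(l[...,1]<200);q=l[s];print("arm",len(q),np.percentile(q,[2,50,98],axis=0) if len(q) else 0)
w0=np.load("shut.npy")
cv2.imwrite("pics/lev2c.png",c["image"])
E
```

```text
978 [[-10.71674859 195.2409152 ]
 [  5.07341613 203.08412232]
 [ 27.91989142 204.89056144]]
arm 104 [[  3.64945966 153.94299088]
 [ 23.05646923 198.20386013]
 [ 32.79528834 199.97875769]]
```

View pics/lev2c.png

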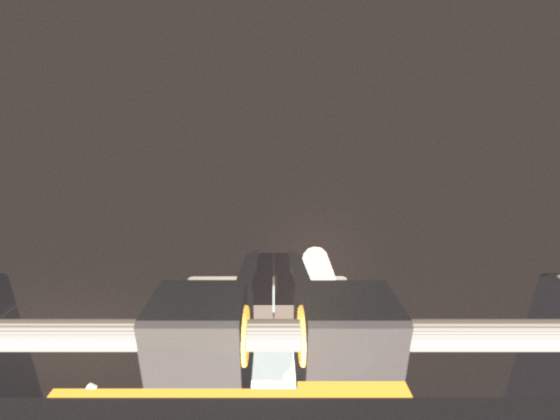

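```bash
python3 - <<'E'
from h import *
def handle():
    c,w=look("lh");z=w[...,2];l=np.stack([(w[...,:2]-O)@X,(w[...,:2]-O)@Y],-1)*1e3
    v,u=np.mgrid[:420,:560]
    s=(z>.067)&(z<.077)&(l[...,1]>165)&(l[...,1]<215)&(u>302)&(l[...,0]<70)&(c["image"].min(2)>120)
    q=l[s];m=np.percentile(q,[3,50,97],axis=0);print(len(q),m.round(1),"x-angle",np.arcsin(np.clip(m[1,0]/70,-1,1))+.575)
handle()
f0=manip.state()["contact_force"][:2].copy()
for a in np.arange(.45,.56,.04):
    manip.move_linear(W(.07*np.sin(a)-.0245,.13+.07*np.cos(a),.047),.06)
    s=manip.state();f=s["contact_force"][:2]-f0
    print(f"{a+.575:.2f} Fx {f@X:.2f} Fy {f@Y:.2f}");handle()
print(s["clock"])
E
```

```text
45 [[ 18.4 199.6]
 [ 25.6 200.5]
 [ 30.1 204.7]] x-angle 0.9500562379279858
1.02 Fx 0.75 Fy -0.82
32 [[ 21.1 198.3]
 [ 24.7 200.8]
 [ 32.8 203.3]] x-angle 0.9350932789427098
1.06 Fx -0.78 Fy -0.28
42 [[ 23.6 197.3]
 [ 31.  198.1]
 [ 35.3 202.2]] x-angle 1.0343222407445591
1.10 Fx -0.51 Fy 0.65
62 [[ 26.1 196.2]
 [ 32.9 197. ]
 [ 36.9 200.9]] x-angle 1.0644287398722174
39.45
```

```bash
python3 - <<'E'
from h import *
f0=None
s=manip.state();x=((s["tool_pos"][:2]-O)@X);y=((s["tool_pos"][:2]-O)@Y)
for k in range(14):
    x+=.0008;y-=.0004
    manip.move_linear(W(x,y,.047),.04)
    f=np.mean([ (manip.dwell(.012),manip.state()["contact_force"][:2])[1] for _ in range(4)],0)
    print(f"x {x*1e3:.1f} Fx {f@X:.2f} Fy {f@Y:.2f}",end=' | ')
    if f@X<-5: break
manip.move_linear(W(x-.02,y,.047),.1);manip.move_linear(W(x-.02,y,.2),.2)
p=W(0,.12,.33);manip.move_pose(p,pick(p,CY))
c,w=look("fin");z=w[...,2];l=np.stack([(w[...,:2]-O)@X,(w[...,:2]-O)@Y],-1)*1e3
q=l[(z>.066)&(z<.077)&(l[...,1]>165)&(l[...,1]<215)&(abs(l[...,0])<70)];m=np.percentile(q,[3,50,97],axis=0);print(len(q),m.round(1));d=(m[0]+m[2])/2-[0,130];print("angle",np.arctan2(*d)+.575,np.linalg.norm(d))
print(manip.state()["clock"])
im=c["image"];cv2.imwrite("pics/finc.png",cv2.resize(im[0:260,200:360],None,fx=2.3,fy=2.3,interpolation=cv2.INTER_CUBIC))
E
```

```text
x 11.8 Fx -0.21 Fy 0.12 | x 12.6 Fx -0.09 Fy 0.02 | x 13.4 Fx -0.42 Fy -0.21 | x 14.2 Fx -0.59 Fy -0.04 | x 15.0 Fx -1.22 Fy 0.11 | x 15.8 Fx -3.72 Fy 2.84 | x 16.6 Fx -6.15 Fy 4.55 | 101 [[ 32.  182.3]
 [ 38.1 188.2]
 [ 43.3 194.1]]
angle 1.149335822123743 69.30531168519958
43.4417
```

View pics/finc.png

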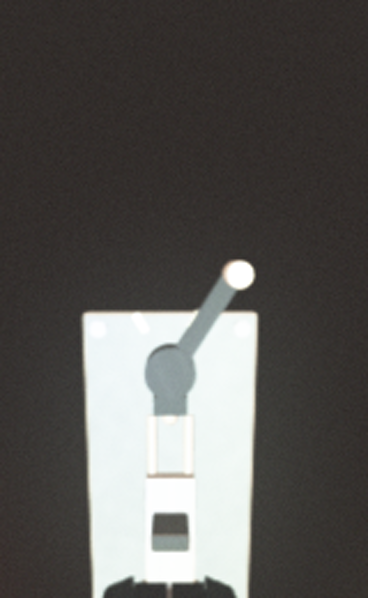

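The lever handle at (238,274) is at the far stop, with a measured angle of 1.149 rad, so it is in the notch. The jaw is as I left it and the arm is clear of everything.

```bash
python3 -c "
from h import *
print(order.close_job())"
```

```text
the job is handed in; nothing more can be done
None
```

I handed the job in without seeing a verdict: the long latch is clamped in the caliper at an estimated 4–5 N (inferred from the pushing force, not measured directly), the lock lever is in its notch (measured 1.15 rad), and the short latch was not touched.

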